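Lock the generator rotor at its timing notch

TASK

Take the round-headed locking pin from its stand and let it stand in the bracket's guide hole so that its tip rests on the generator rotor's rim. Then turn the rotor by pushing on a lug at its edge until the rim's notch comes under the pin and the pin drops fully home; keep leaning lightly on the lug, with about 10 N more than it takes to turn the rotor, for about a second, to prove that the pin holds it. Never force the pin, take your hand away with the pin left fully home, and leave the other things where they are.

Things in the scene. Friction and masses are not known exactly. Their poses are not given: they have to be found in the camera images.
- rotor: Steel generator rotor: drum 120 mm in diameter, 36 mm high, on an upright shaft. Origin: on its axis at the underside, 50 mm above the bench; z up. Its +x points at its notch. Turns either way against 0.2 N m drag (3 N at a lug), stays where left. Starts with the notch 0.45 to 1.25 rad counter-clockwise (from above) of the guide hole.
- notch (a point): Middle of the notch in the rotor's rim, at the rim's top face (86 mm above the bench), 51 mm from the axis. The notch is 12 mm wide, runs from 42.5 mm radius out through the edge and is 14 mm deep. It turns with the rotor.
- lug (a point): Middle of one of three equal lugs on the rotor's edge, 65 mm from its axis: this one opposite the notch (rotor -x), the others a quarter turn either way. Each stands out from 60 to 71 mm radius, is 12 mm wide along the edge and reaches from 56 to 78 mm above the bench, with clear space beside and outside it.
- case: Aluminium crankcase half lying on its side on wooden blocks, fixed, carrying rotor and bracket. Origin: on the rotor's axis at bench level; z up; +x points from the axis to the guide hole. Within 110 mm of the axis it is at most 52 mm high, bracket apart; the shaft stub 172 mm from the axis on its +y side is 80 mm high.
- guide_mouth (a point): Centre of the guide hole's upper mouth, 114 mm above the bench, 51 mm from the rotor's axis: upright through hole, 12 mm in diameter, 2.5 mm chamfer, in a 32 x 32 x 24 mm steel block 4 mm above the rim. Its x axis points away from the rotor's axis along the bracket's arm to its upright (36 mm wide, 54 to 68 mm beyond the hole), nowhere higher than the block.
- pin: Steel locking pin, upright in one of the stand's two holes (head resting on the stand): shank 10 mm thick, 40 mm long, 3 mm chamfer at the tip; round grooved head 24 mm wide, 26 mm high. Origin: centre of the tip; z up along the pin. On the rim its head is 12 mm above the guide block, fully home it sits on the block. Slides freely, drops by its own weight.
- stand: Black block 64 x 150 x 50 mm, fixed, holding the pin and the drift in two holes 36 mm either side of its middle along its y axis. Origin: centre of its underside.
- drift: Slim dark drift in the stand's other hole: shank 10 mm, six-sided head 16 mm across, 43 mm high. Not needed. Origin: centre of its tip.
- bearing: Steel ball bearing, 62 mm in diameter, 16 mm high, lying on the bench. Not needed. Origin: centre of its underside.
- filter: White oil filter canister, 68 mm in diameter, 74 mm high, standing on the bench. Not needed. Origin: centre of its underside.
- carton: Parts carton, 85 x 85 x 90 mm. Not needed. Origin: centre of its underside.

How it is judged:
By the outcome, as a careful person would: the job done as asked, in the order asked, and still so for the second after the job is handed in, with the robot touching nothing.
It also fails if it takes over 61 s, if anything falls off the work surface, if the arm or the gripper's body presses on something with over 40 N, if the wrist force passes 120 N, or if a joint passes its speed limit or range.

ROBOT

A 6-joint arm with a two-finger parallel gripper is mounted at the origin on the work surface. World frame = base frame: x ahead of the robot, y to its left, z up, the work surface at z = 0. Lengths are in m, angles in degrees, forces in N, time in s.
With the tool pointing down it reaches from about 0.375 to 0.9 m from the base axis. Payload 3.1 kg.
Tool frame: the origin (TCP) lies midway between the tips of the shut fingers; the grasp point (between the pads) lies 19 mm behind it; z points along the fingers, x is the direction in which the jaws open and shut, and the axes are right-handed (so a half turn about z gives the same grasp; the last joint's range is limited). The gripper opens to 87 mm and grips with 3 to 60 N. Pads are 19 mm wide; open, the fingers measure 117 mm over their backs; the gripper's body (75 mm by 190 mm) begins 51 mm behind the grasp point.
Start: joints at [-80.587, 30.224, 82.088, -0, 67.689, -10.227], TCP at [0.21, -0.589, 0.188] pointing down, gripper open.
Joint ranges: [-176.69, 176.69], [-43.24, 126.21], [12.49, 139.97], [-82, 262], [0, 151.66], [-163.58, 163.58]. Speed limits (degrees/s): [159.86, 159.86, 180, 180, 180, 180].

INTERFACE

Orientations are given as [roll, pitch, yaw] about the fixed x, y, z axes, in that order (R = Rz(yaw) Ry(pitch) Rx(roll)).
In Python, from bench import r, jaws, kin, vision, workorder gives the robot as it stands. The module is installed in compiled form; this text tells all that it offers. Calls block until the motion is done:
- r.reach(position, orientation): joint-space move of the TCP to a pose.
- r.move_l(position, frame=None, v=0.15): straight line of the TCP; frame=None keeps the orientation; v is the mean speed in m/s.
- r.set_joints(angles): joint-space move.
- jaws.open_gripper() and jaws.clamp(): open the fingers fully, or close them until they stop; the grip force is fixed at half the most.
- r.hold(seconds).
- kin.solve_ik(position, orientation): joint angles nearest the present ones, or None.
- vision.camera(name): name is "scene" or "top" or "wrist"; returns the picture (400x640x3 uint8, red, green, blue); there is no depth.
- vision.get_calibration(name): a dict with "fx", "fy", "cx", "cy" (pixels), "eye" and "attitude" of the camera in the world. Camera axes: x right, y down, z forward; pixel columns grow to the right and rows downward; lengths in m; the calibration is good to about 2 mm. The wrist camera is an equidistant fisheye: a pixel r from the principal point sees the ray r / f radians off the axis. A picture is of the moment at which its call begins: read the wrist's pose just before it. get_calibration takes no time and is no camera call; for the wrist camera it gives the pose at the moment of the call.
A pose or a line that the arm cannot do raises r.IKError and nothing moves.
- workorder.hand_in(): hands the job in, once; it reports no verdict.
Readings, each from a call of its own:
- r.get_clock(): time.
- r.get_joint_positions(): joint angles.
- r.get_joint_vel(): joint speeds.
- r.get_joint_efforts(): joint torques, N m.
- r.get_tcp_pos(): TCP position.
- r.get_tool_rot(): TCP orientation.
- r.get_wrist_force(): force on the tool from outside, world axes, zero at the start.
- r.get_torque(): the same for the moment, N m.
- r.get_opening(): opening from 0.0 (shut) to 1.0 (fully open).
Only numpy, scipy, OpenCV 4.12 (cv2) and the standard library are available. Lean on these libraries where they do the work, as an engineer would, in place of code of your own. Each camera call takes 0.05 s, during which the arm holds its last target. There are 200 camera calls.

## Working session

There is one attempt and no reset: what is moved stays moved. The work goes in short steps, each a Python script; the robot and the scene stay as the last script left them, time stands still between calls to the robot, and variables do not carry over. Pictures are saved under pics/ and viewed, about 8 in all and at most 12, crops included, and the job is handed in when it is done.

```bash
mkdir -p pics; python3 - <<'E'
from bench import r,jaws,kin,vision
import cv2
for n in("top","scene"):
    im=vision.camera(n); cv2.imwrite(f"pics/{n}0.png",im[:,:,::-1]); print(n,vision.get_calibration(n))
print(vision.get_calibration("wrist"),r.get_clock(),r.get_tool_rot(),r.get_wrist_force())
E
```

```text
top {'fx': 504.5513074646727, 'fy': 504.5513074646727, 'cx': 317.3520616003154, 'cy': 191.54930547077126, 'eye': array([0.33015012, 0.03273581, 1.53257743]), 'attitude': array([-169.80943817,   -0.41151764,  -89.03055672])}
scene {'fx': 467.32794758337366, 'fy': 467.32794758337366, 'cx': 326.70875644935904, 'cy': 198.28408870486672, 'eye': array([ 1.40558111, -0.09975212,  1.01055997]), 'attitude': array([-1.37772700e+02,  4.81121370e-02,  8.22199837e+01])}
{'fx': 309.70691628693146, 'fy': 309.70691628693146, 'cx': 317.06179151058615, 'cy': 201.1342442616584, 'eye': array([ 0.28192283, -0.56344037,  0.38333142]), 'attitude': array([ 1.63833855e+02,  1.01476113e-01, -7.02788706e+01])} 0.1 [-1.79979900e+02  1.11814003e-01 -7.03592252e+01] [-0.21966372 -0.04153162 -0.79905967]
```

View pics/top0.png

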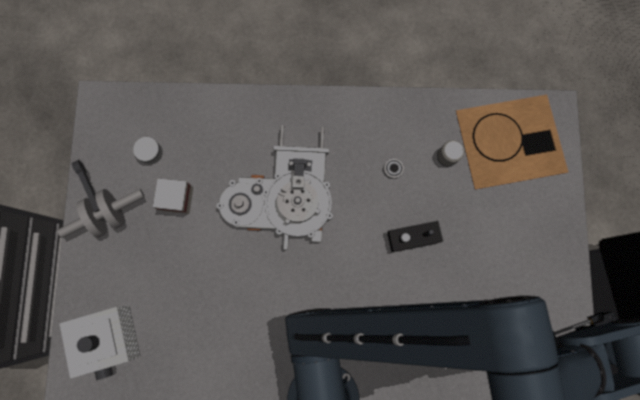

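View pics/scene0.png

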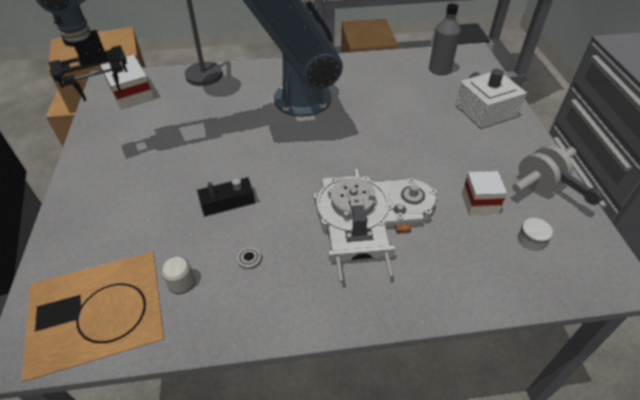

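Top view: pin head near (406,238), drift near (430,233), rotor axis near (297,200), guide block near (297,183), with its arm going up in the image. The scene view agrees. I'll write a helper and make an enlarged crop.

```bash
cat > h.py <<'E'
from bench import r,jaws,kin,vision,workorder
import numpy as np,cv2
from scipy.spatial.transform import Rotation as R
def ray(c,uv,fish=False):
    x=(np.array(uv,float)-[c['cx'],c['cy']])/c['fx']
    if fish:
        t=np.hypot(*x); d=np.array([*(x/t*np.sin(t)),np.cos(t)])
    else: d=np.array([*x,1])
    return R.from_euler('xyz',c['attitude'],degrees=True).apply(d)
def onplane(c,uv,z,fish=False):
    d=ray(c,uv,fish); return c['eye']+d*(z-c['eye'][2])/d[2]
def proj(c,p,fish=False):
    q=R.from_euler('xyz',c['attitude'],degrees=True).inv().apply(np.array(p)-c['eye'])
    if fish:
        s=np.hypot(q[0],q[1]); t=np.arctan2(s,q[2]); v=q[:2]/s*t
    else: v=q[:2]/q[2]
    return v*c['fx']+[c['cx'],c['cy']]
def snap(n,name,crop=None,k=1):
    c=vision.get_calibration(n); im=vision.camera(n)[:,:,::-1].copy()
    cv2.imwrite(f"pics/{name}_raw.png",im)
    if crop: x0,y0,x1,y1=crop; im=im[y0:y1,x0:x1]
    im=cv2.resize(im,None,fx=k,fy=k,interpolation=cv2.INTER_CUBIC); cv2.imwrite(f"pics/{name}.png",im); return c
E
python3 - <<'E'
from h import *
c=vision.get_calibration("top")
for n,uv,z in(("pin",(406,238),.076),("drift",(430,233),.09),("rotor",(297,200),.086),("guide",(297,183),.114),("stub",(240,203),.08),("bearing",(394,168),.016)): print(n,onplane(c,uv,z))
im=cv2.imread("pics/top0.png")
a=cv2.resize(im[140:260,210:350],None,fx=5,fy=5,interpolation=cv2.INTER_CUBIC); cv2.imwrite("pics/top_crop.png",a)
E
```

```text
pin [ 0.46045943 -0.23167985  0.076     ]
drift [ 0.47475067 -0.29823658  0.09      ]
rotor [0.56432746 0.08540897 0.086     ]
guide [0.60911119 0.08557594 0.114     ]
stub [0.55345853 0.25121567 0.08      ]
bearing [ 0.6809873  -0.20859318  0.016     ]
```

View pics/top_crop.png

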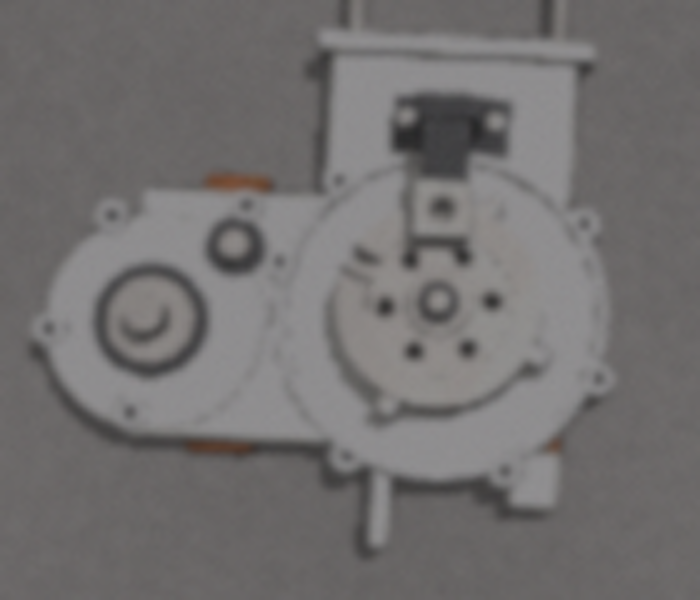

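Enlarged crop (5×, offset 210,140): rotor axis at (438,302), guide hole at (443,207), notch at upper left around (362,258), and lugs at (380,408) and (537,360). The notch is about 1 rad CCW of the hole, so the rotor must turn clockwise. Next I'll look from close by with the wrist camera.

```bash
python3 - <<'E'
from h import *
r.reach([0.460,-0.232,0.17],[180,0,12])
r.hold(.3); c=snap("wrist","w_pin"); print(c, r.get_tcp_pos(),r.get_tool_rot(),proj(c,[.46,-.232,.076],True))
a=[.615,.0855,.26]
for y in(90,0,-90,45):
    print(y,kin.solve_ik(a,[180,0,y]))
r.reach([0.56,0.0855,0.24],[180,0,-90] if 0 else [180,0,90])
r.hold(.3); c=snap("wrist","w_guide"); print(c, r.get_tcp_pos(),r.get_tool_rot(),proj(c,[.615,.0855,.114],True),r.get_clock())
a=cv2.imread("pics/w_pin_raw.png");b=cv2.imread("pics/w_guide_raw.png")
E
```

```text
{'fx': 309.70691628693146, 'fy': 309.70691628693146, 'cx': 317.06179151058615, 'cy': 201.1342442616584, 'eye': array([ 0.44372943, -0.15862273,  0.36607997]), 'attitude': array([ 1.63779275e+02, -2.80450416e-02,  1.20089700e+01])} [ 0.4598371  -0.23249421  0.1699516 ] [-1.79999870e+02  2.85019873e-03  1.19463914e+01] [317.58407868 191.97001454]
90 [-2.38325582e+00  2.59241019e+01  7.76862556e+01 -2.54444375e-14
  7.63896425e+01 -9.23832558e+01]
0 [-2.38325582e+00  2.59241019e+01  7.76862556e+01 -2.54444375e-14
  7.63896425e+01 -2.38325582e+00]
-90 [-2.38325582e+00  2.59241019e+01  7.76862556e+01 -2.54444375e-14
  7.63896425e+01  8.76167442e+01]
45 [-2.38325582e+00  2.59241019e+01  7.76862556e+01 -2.54444375e-14
  7.63896425e+01 -4.73832558e+01]
{'fx': 309.70691628693146, 'fy': 309.70691628693146, 'cx': 317.06179151058615, 'cy': 201.1342442616584, 'eye': array([0.48321197, 0.08378533, 0.43596875]), 'attitude': array([1.63782176e+02, 2.28966742e-03, 8.99818264e+01])} [0.56001856 0.08475406 0.23983899] [-1.79980799e+02  1.07849409e-03  8.99214875e+01] [318.63981885 233.79520648] 3.6833
```

View pics/w_pin.png

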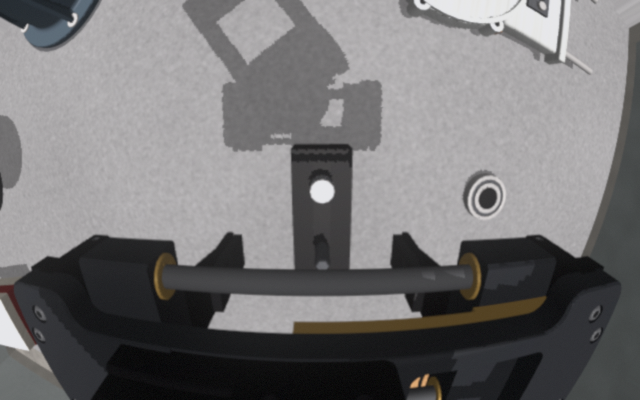

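View pics/w_guide.png

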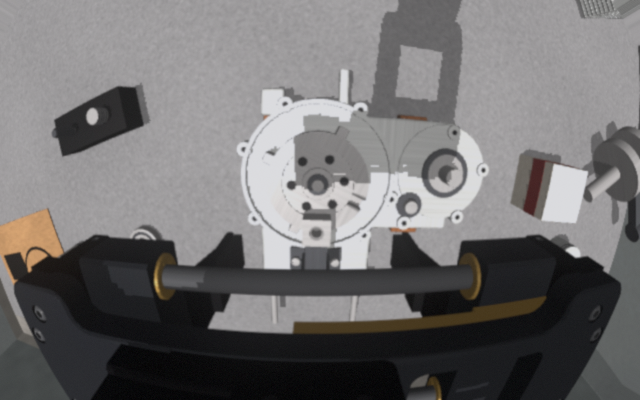

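Wrist views: pin head as a white disc at about (321,190). Guide hole at about (316,233), rotor hub at (317,184), and notch at right near (352,200). Now I'll refine these positions to sub-pixel.

```bash
cat > cal.py <<'E'
import numpy as np
b={'fx':309.70691628693146,'cx':317.06179151058615,'cy':201.1342442616584}
cp=dict(b,eye=np.array([ 0.44372943,-0.15862273,0.36607997]),attitude=[163.779275,-2.80450416e-02,12.00897])
cg=dict(b,eye=np.array([0.48321197,0.08378533,0.43596875]),attitude=[163.782176,2.28966742e-03,89.9818264])
E
python3 - <<'E'
from h import *; from cal import *
def blob(m,near):
    n,l,s,ce=cv2.connectedComponentsWithStats(m.astype(np.uint8)); i=min(range(1,n),key=lambda i:np.hypot(*(ce[i]-near))+(1e3 if s[i,4]<4 else 0)); return ce[i],s[i]
a=cv2.imread("pics/w_pin_raw.png",0).astype(float);u,s=blob(a[170:210,300:345]>190,(21,20));u=u+[300,170];print(u,s,onplane(cp,u,.076,True))
t=cv2.imread("pics/top0.png",0);ct=vision.get_calibration("top")
u,s=blob(t[225:250,395:420]>120,(11,13));u=u+[395,225];print(u,s,onplane(ct,u,.076))
g=cv2.imread("pics/w_guide_raw.png",0)
print(g[222:246,302:332])
cv2.imwrite("pics/g2.png",cv2.resize(cv2.imread("pics/w_guide_raw.png")[140:260,240:400],None,fx=5,fy=5,interpolation=cv2.INTER_CUBIC))
E
```

```text
[321.79012346 191.14814815] [ 11  10  23  23 405] [ 0.46380627 -0.23035081  0.076     ]
[405.42105263 237.        ] [ 7  9  8  7 38] [ 0.46331983 -0.23004576  0.076     ]
[[211 212 210 212 211 211 211 212 211 210 210 209 210 210 209 209 211 209
  210 209 209 207 208 207 207 207 206 205 194 162]
 [211 211 211 210 210 211 211 212 211 210 211 210 211 211 211 211 211 210
  211 212 211 211 210 210 210 210 210 209 196 163]
 [209 209 209 208 208 208 209 210 209 209 210 209 209 210 209 208 209 210
  210 210 210 210 210 209 209 209 210 208 198 162]
 [207 206 206 206 206 206 206 207 207 206 207 205 203 201 202 203 205 207
  208 207 208 208 208 209 208 207 208 207 193 158]
 [207 206 205 205 205 206 205 206 205 203 199 193 184 182 183 187 192 198
  202 204 205 205 205 204 204 205 205 204 190 152]
 [207 206 207 206 206 205 206 206 202 193 181 170 161 157 157 161 167 177
  187 197 202 204 203 204 204 204 204 202 188 149]
 [209 209 208 208 209 208 208 205 194 176 157 143 138 135 135 138 142 152
  168 184 195 203 205 205 204 205 206 203 190 149]
 [211 210 210 209 209 209 208 199 180 156 133 118 119 
[... 1371 characters left out ...]
185 180 179 180 183 191
  198 200 201 203 203 203 204 203 202 192 171 151]
 [186 202 205 206 206 207 205 205 206 204 204 203 200 200 199 200 202 203
  204 205 204 205 205 203 205 204 202 190 167 143]
 [179 200 206 206 206 205 205 205 206 206 206 204 205 206 205 206 206 206
  205 206 206 206 205 205 206 205 203 188 157 127]
 [187 200 206 207 206 206 206 205 206 206 207 206 206 207 207 207 206 208
  207 207 207 206 207 207 206 206 203 188 154 125]
 [200 202 203 202 201 201 201 202 202 203 204 205 205 204 204 204 203 204
  204 205 204 203 204 204 204 204 202 187 163 139]
 [206 206 201 191 186 185 185 187 192 196 196 196 197 196 197 196 196 196
  197 198 197 197 197 197 197 198 197 186 164 147]]
```

View pics/g2.png

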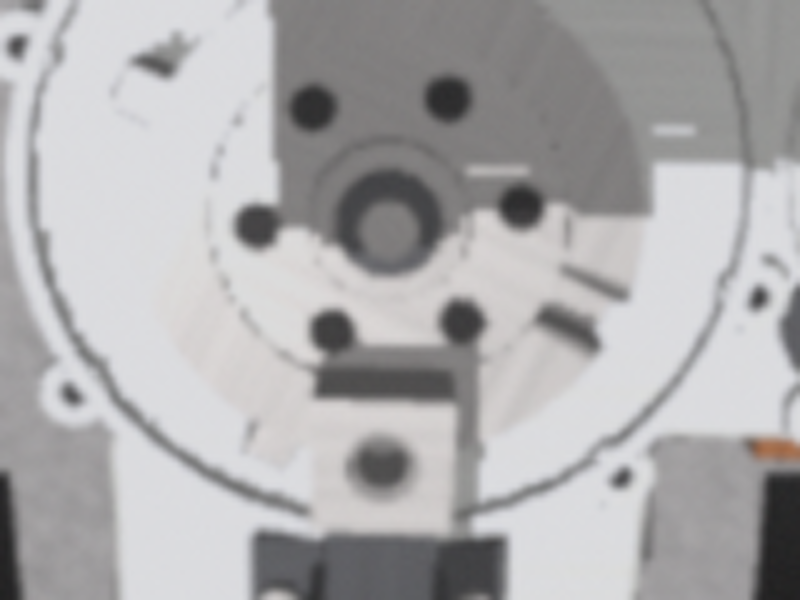

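```bash
python3 - <<'E'
from h import *; from cal import *
f=lambda u,z:onplane(cg,u,z,True)
ct=vision.get_calibration("top")
G=f((315.8,233.0),.114); print("guide",G,"top",onplane(ct,(298.6,181.4),.114))
for z in(.086,.092): print("axis",z,f((240+388/5,140+230/5),z),onplane(ct,(297.6,200.4),z))
N=f((240+583/5,140+306/5),.086);print("notch",N,"top",onplane(ct,(210+362/5,140+258/5),.086))
L=f((240+145/5,140+85/5),.078);print("lug",L,"top",onplane(ct,(210+537/5,140+360/5),.078),onplane(ct,(210+380/5,140+408/5),.078))
print("stub",f((445,173),.08),"bracket", f((240+260/5,140+540/5),.1),f((240+500/5,140+540/5),.1))
b=[f((240+x/5,140+y/5),.114) for x,y in((313,400),(458,400),(452,532),(312,532))];print("blk",np.round(b,4),np.mean(b,0))
E
```

```text
guide [0.61403473 0.08231756 0.114     ] top [0.61386778 0.0811043  0.114     ]
axis 0.086 [0.56670257 0.08436986 0.086     ] [0.56318296 0.08363956 0.086     ]
axis 0.092 [0.56527118 0.08435984 0.092     ] [0.5622164  0.08342843 0.092     ]
notch [0.58510068 0.13052585 0.086     ] top [0.58832662 0.12849535 0.086     ]
lug [0.53342133 0.02740078 0.078     ] top [0.53135579 0.02555216 0.078     ] [0.50167918 0.11602753 0.078     ]
stub [0.55049517 0.242269   0.08      ] bracket [0.63920353 0.05379726 0.1       ] [0.63919875 0.11110144 0.1       ]
blk [[0.5986 0.0678 0.114 ]
 [0.5986 0.0998 0.114 ]
 [0.6306 0.0989 0.114 ]
 [0.6306 0.067  0.114 ]] [0.61458255 0.08337411 0.114     ]
```

Pin is at (0.4636, −0.2302), guide at (0.6142, 0.0825), rotor axis near (0.5635, 0.084), and the notch about 1.1 rad CCW. Time to grasp.

```bash
python3 - <<'E'
from h import *
p=[.4636,-.2302]
r.reach([*p,.12],[180,0,12]); r.move_l([*p,.0535],v=.1); r.hold(.2)
print(r.get_tcp_pos(),r.get_wrist_force(),r.get_opening())
jaws.clamp(); r.hold(.2); print("op",r.get_opening(),r.get_wrist_force(),r.get_tcp_pos())
r.move_l([*p,.075],v=.06); print(r.get_wrist_force(),r.get_opening())
r.move_l([*p,.20],v=.2); print(r.get_wrist_force(),r.get_opening())
r.reach([.6142,.0825,.19],[180,0,90]); r.hold(.4)
c=snap("wrist","hover",(220,120,420,300),4); print(r.get_tcp_pos(),r.get_wrist_force(),r.get_clock())
c={k:c[k] for k in c}; print(proj(c,[.6142,.0825,.147],True),proj(c,[.6142,.0825,.114],True))
E
```

```text
[ 0.46405828 -0.23053053  0.05415646] [-0.85171993 -0.21481689 -0.64751948] 0.9980105495290813
op 0.005421204668880218 [0.41328675 0.31490254 0.15210314] [ 0.46359123 -0.23019769  0.05348694]
[-0.5693433  -0.34201466  0.20847529] 0.007228564072185003
[-0.20175687  0.31383136 -0.02811551] 0.0041970093718291576
[0.61421003 0.08203649 0.19011205] [-0.14541421 -0.53592163 -0.09446775] 10.7833
[318.83232503 209.55857325] [318.63496321 198.50623266]
```

View pics/hover.png

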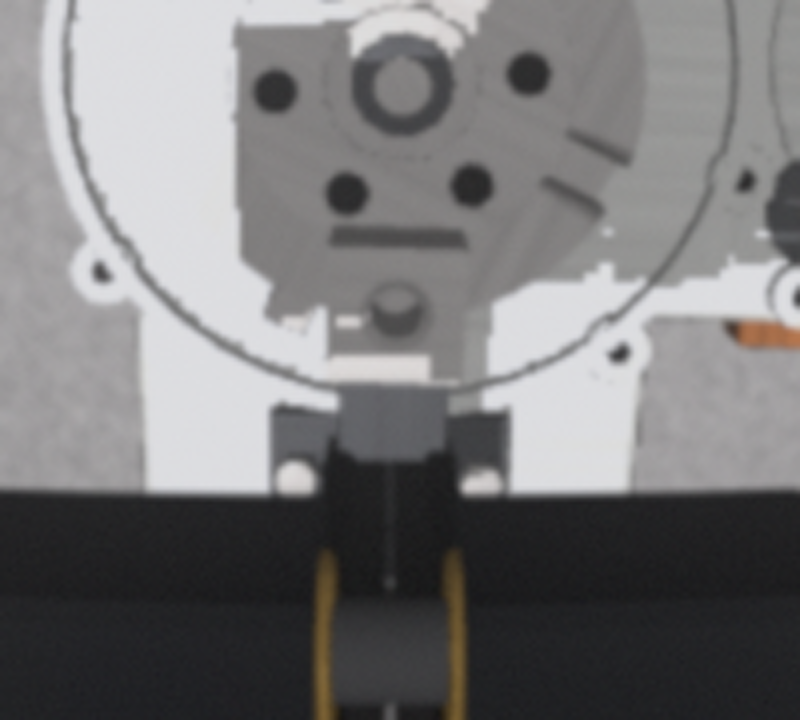

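The jaws closed fully (opening 0.005) and the hover picture shows shut fingers with no pin under them, so the grasp missed. I'll look at the stand again.

```bash
python3 - <<'E'
from h import *
c1=snap("top","t2"); c2=snap("scene","s2")
a=cv2.resize(cv2.imread("pics/t2_raw.png")[205:265,370:460],(540,360),interpolation=cv2.INTER_CUBIC)
b=cv2.resize(cv2.imread("pics/s2_raw.png")[160:225,180:270],(0,0),fx=6,fy=6,interpolation=cv2.INTER_CUBIC)[:240]
b=cv2.resize(cv2.imread("pics/s2_raw.png")[165:205,185:275],(540,240),interpolation=cv2.INTER_CUBIC)
cv2.imwrite("pics/t2s2.png",np.vstack([a,b]))
E
```

```text
(no output)
```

View pics/t2s2.png

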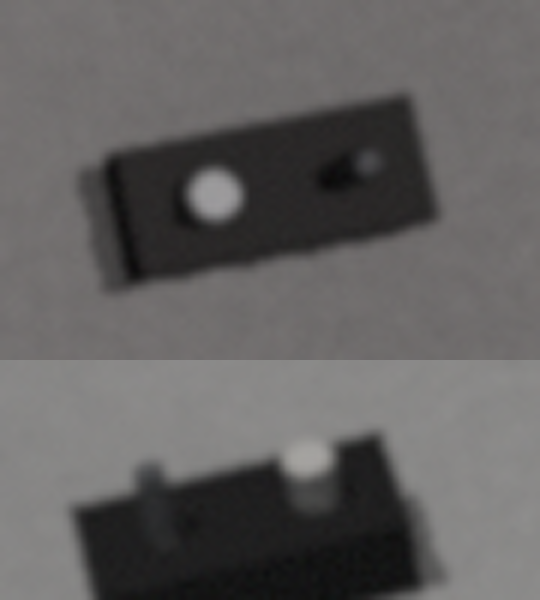

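The pin is still upright in its hole, in the top view at (405.8,237.5) and in the scene view at about (236.2,181.7). I'll check by triangulating the views and finding where the TCP really was.

```bash
python3 - <<'E'
from h import *; from cal import *
ct=vision.get_calibration("top");cs=vision.get_calibration("scene")
L=[(ct['eye'],ray(ct,(405.6,237.2))),(cs['eye'],ray(cs,(236.2,181.7))),(cp['eye'],ray(cp,(321.8,191.1),True))]
def tri(L):
    A=0;b=0
    for e,d in L:
        d=d/np.linalg.norm(d);P=np.eye(3)-np.outer(d,d);A=A+P;b=b+P@e
    x=np.linalg.solve(A,b);return x,[np.linalg.norm((np.eye(3)-np.outer(d,d)/(d@d))@(x-e)) for e,d in L]
print(tri(L));
for i,j in((0,1),(0,2),(1,2)): print(tri([L[i],L[j]]))
print(r.get_tcp_pos(),r.get_joint_positions(),r.get_opening(),r.get_clock())
jaws.open_gripper();print(r.get_opening(),r.get_clock())
E
```

```text
(array([ 0.46368989, -0.2302868 ,  0.07153111]), [np.float64(0.001192228016285096), np.float64(0.0021470477074136923), np.float64(0.0011599594249455676)])
(array([ 0.46325565, -0.22984395,  0.07087554]), [np.float64(0.001612900623320021), np.float64(0.0016129006233200854)])
(array([ 0.46395967, -0.23224439,  0.06750231]), [np.float64(0.00045663359966175934), np.float64(0.0004566335996618106)])
(array([ 0.46421434, -0.22965423,  0.0720152 ]), [np.float64(0.0015925739817286484), np.float64(0.001592573981728637)])
[0.61422332 0.0823022  0.19007988] [-2.68529782e+00  2.96830190e+01  8.27608302e+01 -2.13988503e-03
  6.75485349e+01 -9.26659899e+01] 0.0070859727291351865 10.8833
0.9998962096737694 12.4
```

The position agrees to within 2 mm across all three views, so I need to see what happens at the jaws. I'll retry with pictures before and after closing, in one composite.

```bash
python3 - <<'E'
from h import *
p=[.4638,-.2302]
r.move_l([.6142,.0825,.22],v=.2)
r.reach([*p,.13],[180,0,12]); r.move_l([*p,.0525],v=.12); r.hold(.3)
print(r.get_tcp_pos(),r.get_wrist_force(),r.get_opening())
snap("wrist","b1");snap("scene","b2")
t=r.get_clock();jaws.clamp();print(r.get_clock()-t,r.get_opening(),r.get_wrist_force(),r.get_torque());
snap("wrist","b3");snap("scene","b4");r.hold(.2);print(r.get_opening(),r.get_tcp_pos())
I=[cv2.imread(f"pics/b{i}_raw.png") for i in(1,2,3,4)]
w=lambda a:cv2.resize(a[150:290,230:410],(400,300)) 
s=lambda a:cv2.resize(a[105:225,150:310],(400,300),interpolation=cv2.INTER_CUBIC)
cv2.imwrite("pics/b.png",np.vstack([np.hstack([w(I[0]),s(I[1])]),np.hstack([w(I[2]),s(I[3])])]))
E
```

```text
[ 0.46414343 -0.23048497  0.0531234 ] [-0.18165032  1.04829623 -0.20531879] 0.9966136099746091
1.5249999999999986 0.002949029000271904 [0.94701952 0.48845682 0.7184677 ] [-0.02589555 -0.0628298   0.03440032]
0.004095664703515766 [ 0.4638026  -0.23021144  0.05249684]
```

View pics/b.png

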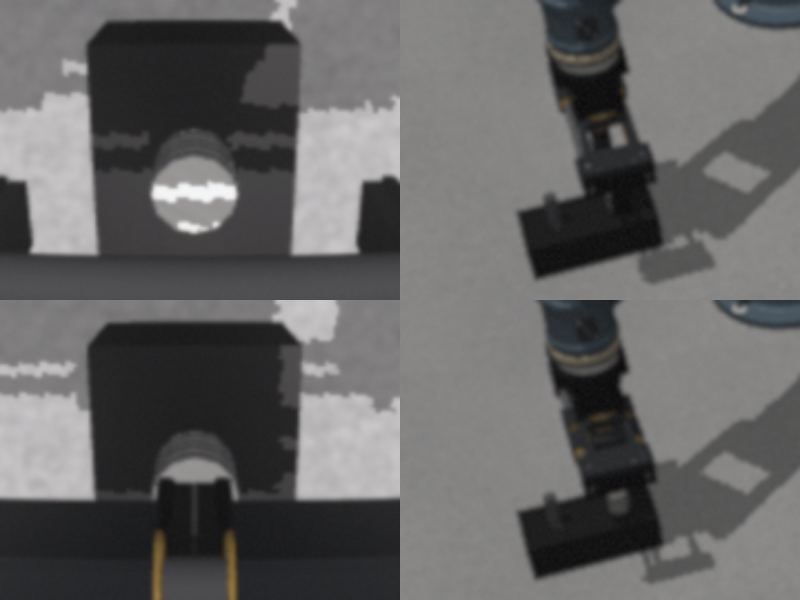

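The composite is clear. After closing, the shut fingertips sit over the pin head (bottom-left panel, tips ending at about (195,480)), and the scene view shows the whole head below the gripper. The geometry puts the real fingertips about 33 mm behind the reported TCP, so the stated TCP is wrong. I'll measure that offset by lightly touching the bench beside the stand.

```bash
python3 - <<'E'
from h import *
p=[.4638,-.2302]; q=[.45,-.13]
r.move_l([*p,.10],v=.25); r.move_l([*q,.06],v=.25); r.move_l([*q,-.012],v=.12); r.hold(.15)
f0=np.mean([r.get_wrist_force() for _ in range(5)],0); print(f0,r.get_tcp_pos(),r.get_clock())
z=-.012
while z>-.05:
    z-=.0015; r.move_l([*q,z],v=.03)
    f=np.mean([r.get_wrist_force()[2] for _ in range(3)])-f0[2]
    if abs(f)>4: break
print(z,f,r.get_tcp_pos(),r.get_clock())
r.move_l([*q,.04],v=.2); jaws.open_gripper(); print(r.get_clock())
E
```

```text
[-0.27113403 -0.80812459  0.01327955] [ 0.45066085 -0.13048559 -0.01122178] 18.8833
-0.03450000000000002 4.240972398407161 [ 0.45015786 -0.13007225 -0.03406452] 22.6333
24.675
```

Contact came at TCP z ≈ −0.034, so the real tips are about 33.5 mm behind the reported TCP. I'll regrasp with that correction and insert the pin under force guard.

```bash
echo "TZ=.0335  # real tips lie this far behind reported TCP" >> h.py; python3 - <<'E'
from h import *
p=[.4638,-.2302]
r.reach([*p,.13-TZ],[180,0,12]); r.move_l([*p,.0535-TZ],v=.12); r.hold(.1)
jaws.clamp(); op=r.get_opening(); print("op",op,r.get_wrist_force(),r.get_tcp_pos(),r.get_clock())
if op<.15: raise SystemExit
r.move_l([*p,.21-TZ],v=.25); print(r.get_opening(),r.get_wrist_force())
g=[.6142,.0825]
r.reach([*g,.20-TZ],[180,0,90]); r.hold(.3)
c=snap("wrist","hov2",(220,120,420,300),4)
f0=np.mean([r.get_wrist_force() for _ in range(5)],0); print(f0,r.get_tcp_pos(),r.get_clock())
E
```

```text
op 0.26839401159214726 [ 0.37884488 -0.55140842 -0.07091866] [ 0.46382767 -0.23020339  0.01997758] 27.1583
0.26839881709377295 [-1.35767391  0.21488174 -0.88562594]
[ 0.37175907 -0.36097174 -0.25593665] [0.61424679 0.08166035 0.16667297] 29.5917
```

View pics/hov2.png

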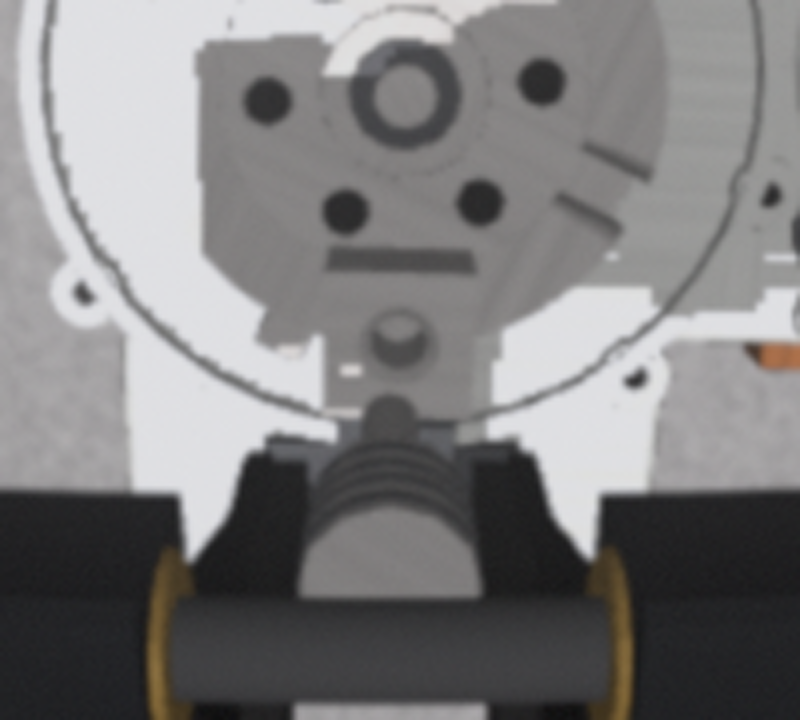

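The pin is held (opening 0.27). The hole shows at about (400,338), with the pin's tip at (390,397). I'll check alignment numerically from this view and then insert.

```bash
python3 - <<'E'
from h import *
c=vision.get_calibration("wrist"); print(c['eye'],c['attitude'],r.get_tcp_pos())
u=lambda x,y:(220+x/4,120+y/4)
im=cv2.imread("pics/hov2_raw.png",0)
print("hole",onplane(c,u(402,339),.114,True))
for z in(.154,.1565,.159): print("tip near",z,onplane(c,u(390,396),z,True))
# tip outline left/right
print("headtop near",onplane(c,u(391,505),.2225,True), onplane(c,u(300,590),.2225,True),onplane(c,u(482,590),.2225,True))
for z in (.1565,): print(proj(c,[.6142-.0035,.0825,z],True))
E
```

```text
[0.53733656 0.08086219 0.36279724] [1.63745525e+02 2.10737201e-03 8.99999355e+01] [0.61424679 0.08166035 0.16667297]
hole [0.613038   0.08374005 0.114     ]
tip near 0.154 [0.61152024 0.08116778 0.154     ]
tip near 0.1565 [0.61063201 0.08116412 0.1565    ]
tip near 0.159 [0.60974378 0.08116046 0.159     ]
headtop near [0.60157233 0.08119863 0.2225    ] [0.61367932 0.06954733 0.2225    ] [0.61368732 0.09287495 0.2225    ]
[319.39055763 219.09031687]
```

In the same picture, the hole is about 2–2.5 mm to +y of the pin. I'll shift the target and descend guarded, watching the lateral force as well.

```bash
cat >> h.py <<'E'
def frc(n=4): return np.mean([r.get_wrist_force() for _ in range(n)],0)
E
python3 - <<'E'
from h import *
g=[.6138,.0847]
r.move_l([*g,.130],v=.15); r.hold(.2); f0=frc(6); print(f0,r.get_tcp_pos())
z=.130
while z>.093:
    z-=.002; r.move_l([*g,z],v=.04); f=frc(3)-f0
    print(round(z,4),np.round(f,1))
    if abs(f[2])>4 or np.hypot(f[0],f[1])>7: break
print(r.get_tcp_pos(),r.get_clock())
E
```

```text
[-0.34249506 -0.43180575 -0.79644203] [0.61474484 0.08462806 0.13114194]
0.128 [-0.4 -0.7  0.7]
0.126 [0.8 0.4 0. ]
0.124 [0.8 0.9 0.7]
0.122 [0.1 0.3 0.6]
0.12 [ 1.  -0.9 -0.2]
0.118 [ 1.6 -1.5 -0.5]
0.116 [ 1.4 -1.8 -0.5]
0.114 [ 1.9 -1.  -0.5]
0.112 [ 1.6 -2.5  0. ]
0.11 [ 2.5 -2.8 -0.5]
0.108 [ 2.9 -2.7  1. ]
0.106 [ 2.3 -3.5  1.1]
0.104 [ 3.2 -3.4  1.7]
0.102 [ 2.7 -3.7  2.3]
0.1 [ 3.9 -3.9  2.2]
0.098 [ 2.8 -4.7  1.6]
0.096 [ 3.2 -4.8  2.5]
0.094 [ 1.1 -3.4  9.9]
[0.61465671 0.08457046 0.09561269] 34.6833
```

The pin entered the hole and touched the rim at TCP z ≈ 0.095, as predicted. Now I'll release it, back off, shut the fingers, and look from a pose near the lug.

```bash
cat >> h.py <<'E'
AX=np.array([.5635,.0854]); RP=.0735
def arc(a,z=.060-TZ,v=.08,rp=RP):
    t=np.radians(a); r.move_l([*(AX+rp*np.array([np.cos(t),np.sin(t)])),z],[180,0,a-270],v=v)
def push(a,f0,n=4):
    t=np.radians(a); return -(frc(n)-f0)@[np.sin(t),-np.cos(t),0]
E
python3 - <<'E'
from h import *
g=[.6138,.0847]
r.move_l([*g,.0955],v=.03); jaws.open_gripper(); print(r.get_opening(),frc())
r.move_l([*g,.145],v=.15); 
r.reach([*(AX+[0,-RP]),.145],[180,0,0]); jaws.clamp(); print(r.get_tcp_pos(),r.get_clock())
c=snap("wrist","rel",(160,80,480,320),2.5); print(c['eye'],c['attitude'])
for n,p in(("hole",(.6144,.084,.114)),("headtop",(.6144,.084,.152)),("axis",(*AX,.086)),("lug242",(*(AX+.065*np.array([np.cos(np.radians(242)),np.sin(np.radians(242))])),.078))): print(n,(proj(c,p,True)-[160,80])*2.5)
E
```

```text
0.9966467813858242 [-0.33329014  0.54222716 -0.22323358]
[0.56351545 0.01190742 0.14500682] 39.4667
[0.56322762 0.08759781 0.34113534] [ 1.63788029e+02 -2.86231466e-02  8.01078484e-02]
hole [565.823495  99.668135]
headtop [599.1363526  103.56665829]
axis [393.09038547  90.42569467]
lug242 [305.55409553 256.27481667]
```

View pics/rel.png

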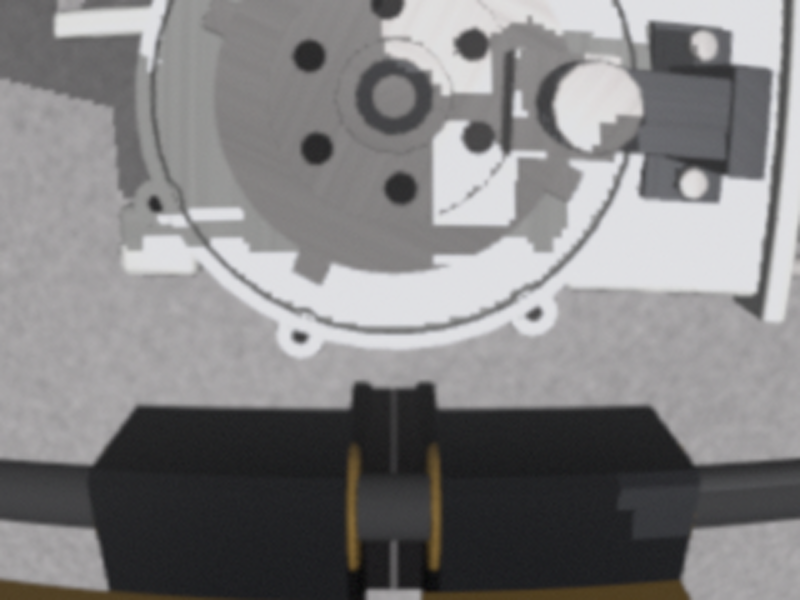

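The pin stands in the guide with its head at (597,106), as predicted. The axis is at (394,95) and the lug at (313,262), about 244°. Clock is at 39.5 s. I'll push clockwise now.

```bash
python3 - <<'E'
from h import *
arc(270,v=.2); f0=frc(8); print("f0",f0,r.get_clock())
a=262; arc(a,v=.08); log=[]
while a>207:
    a-=5; arc(a,v=.07); p=push(a,f0); log.append((a,round(p,1)))
    if p>9: break
print(log,r.get_clock())
if log[-1][1]<9:
    log=[]
    while a>178 and r.get_clock()<54:
        a-=1.2; arc(a,v=.03); p=push(a,f0,6); log.append((round(a,1),round(p,1)))
        if p>7: break
    print(log,r.get_clock())
print(r.get_tcp_pos(),frc()-f0); np.save("st.npy",[a,*f0])
E
```

```text
f0 [-0.98444715 -0.68191226  0.33668421] 40.2583
[(257, np.float64(0.9)), (252, np.float64(2.6)), (247, np.float64(3.1)), (242, np.float64(3.2)), (237, np.float64(1.1)), (232, np.float64(1.8)), (227, np.float64(1.4)), (222, np.float64(0.6)), (217, np.float64(1.2)), (212, np.float64(0.3)), (207, np.float64(0.2))] 43.3
[(205.8, np.float64(2.4)), (204.6, np.float64(3.0)), (203.4, np.float64(2.8)), (202.2, np.float64(2.5)), (201.0, np.float64(2.6)), (199.8, np.float64(2.2)), (198.6, np.float64(1.7)), (197.4, np.float64(1.4)), (196.2, np.float64(2.3)), (195.0, np.float64(1.9)), (193.8, np.float64(1.0)), (192.6, np.float64(2.2)), (191.4, np.float64(1.8)), (190.2, np.float64(1.8)), (189.0, np.float64(3.0)), (187.8, np.float64(4.5)), (186.6, np.float64(8.9))] 47.55
[0.49041918 0.07531908 0.02647569] [-1.71584215 -9.15990543 -1.67371844]
```

The force jumped at the angle expected for the notch. Now I'll bring the lean to about 13 N, hold it, back off and rise.

```bash
python3 - <<'E'
from h import *
s=np.load("st.npy"); a=s[0]; f0=s[1:]
p=push(a,f0,10); log=[]
while p<12.3 and a>183.5:
    a-=.3; arc(a,v=.03); p=push(a,f0,10); log.append((round(a,1),round(p,1)))
print(log,r.get_clock())
for _ in range(6):
    r.hold(.2); print(round(push(a,f0,10),1),r.get_tcp_pos()[:2],end=" ")
if p<9: raise SystemExit
arc(a+12,v=.1); arc(a+12,z=.15,v=.2)
c=snap("wrist","end",(160,80,480,320),2.5); print(r.get_tcp_pos(),r.get_clock())
for z in(.140,.152):
    print(z,(proj(c,(.6144,.084,z),True)-[160,80])*2.5)
E
```

```text
[(np.float64(186.3), np.float64(10.7)), (np.float64(186.0), np.float64(12.1)), (np.float64(185.7), np.float64(12.3)), (np.float64(185.4), np.float64(13.1))] 48.55
14.5 [0.49022136 0.0757495 ] 13.7 [0.49016986 0.07574967] 12.4 [0.49018758 0.07574024] 14.3 [0.49018791 0.07575754] 13.6 [0.49020803 0.07574751] 14.7 [0.49018885 0.07573501] [0.49214291 0.06381269 0.14890227] 50.925
0.14 [455.7254744  -86.31024856]
0.152 [459.54517384 -96.38688507]
```

View pics/end.png

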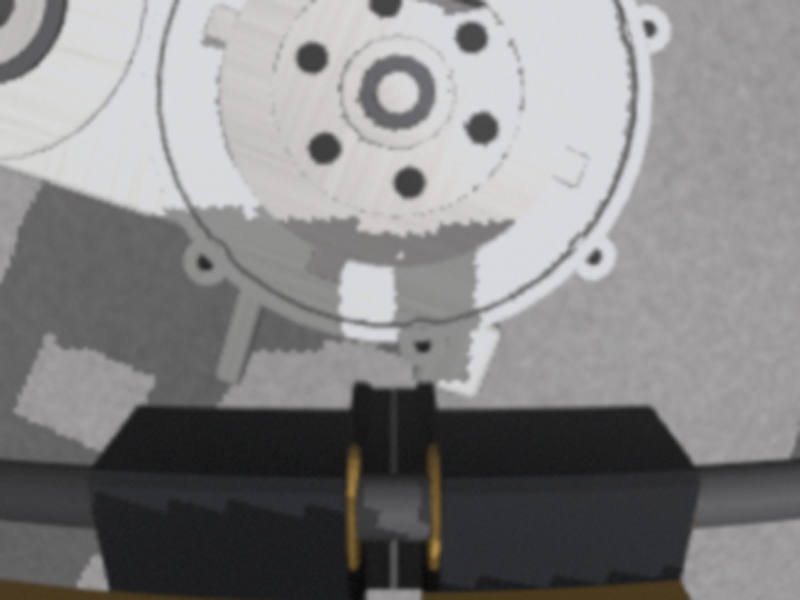

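The view shows the rotor with its lug now at the near side, around (330,262), and the gripper clear. The pin lies outside this crop and my views are used up, so I'll check the pin's height numerically from the raw picture and the top and scene cameras.

```bash
python3 - <<'E'
from h import *
cw=vision.get_calibration("wrist"); w=cv2.imread("pics/end_raw.png",0)
cs=snap("scene","s9"); ct=snap("top","t9"); s=cv2.imread("pics/s9_raw.png",0); t=cv2.imread("pics/t9_raw.png",0)
for n,c,im,fi in(("wrist",cw,w,True),("scene",cs,s,False),("top",ct,t,False)):
    for z in(.114,.140,.152): print(n,z,proj(c,(.6144,.084,z),fi),end=" ")
    print()
    x,y=np.round(proj(c,(.6144,.084,.14),fi)).astype(int); k=20 if fi else 8
    print(x-k,y-k); print(im[y-k:y+k+1:(2 if fi else 1),x-k:x+k+1:(2 if fi else 1)])
print(r.get_clock())
E
```

```text
wrist 0.114 [339.65572779  52.10722445] wrist 0.14 [342.44519692  44.67450586] wrist 0.152 [343.97758144  40.60814517] 
322 25
[[162 149 151 150 149 143  99 100 102 100 103 103 102 104 103 103 102 101
  102 102 104]
 [152 149 149 153 156 137  99 102 101 101 104 103 104 105 104 104 101 100
  104 104 104]
 [153 152 157 194 203 172 128 125 143 153 142 125 120 110 104 103 101 102
  104 103 105]
 [151 151 168 210 213 205 195 192 201 202 198 193 193 184 142 107 102 104
  105 105 105]
 [150 153 185 209 199 198 200 202 204 203 203 201 200 204 196 153 110 106
  104 105 105]
 [150 158 193 186 199 199 199 202 203 206 205 204 200 203 207 202 167 119
  105 106 105]
 [149 163 182 197 202 201 200 202 204 206 208 208 203 202 208 208 205 161
  123 110 106]
 [145 155 191 198 202 202 202 201 203 205 208 208 206 203 205 210 210 195
  181 178 150]
 [144 149 194 199 200 203 203 201 203 206 207 209 208 207 204 209 212 207
  186 211 211]
 [140 161 198 199 200 203 206 203 204 205 208 210 211 210 206 206 212 213
  197 210 215]
 [135 167 199 199 200 201 206 206 203 204 208 209 211 212 211 208 211 215
  196 207
[... 2869 characters left out ...]
 121 131 133 134 135 135 134 133 136 140 140 138 142]
 [133 111  98 101 117 130 132 135 135 136 134 128 124 132 135 136 142]
 [133 110  97  99 110 126 132 134 134 136 133 124 110 118 130 134 141]
 [135 114  95  93 106 122 130 134 135 136 131 114 100 114 130 137 142]
 [132 114  93  87  92 104 119 128 130 127 117  99  97 120 135 137 142]
 [113  99  83  76  77  81  92 106 111 104  91  80  99 128 137 137 141]
 [ 77  69  61  60  62  59  62  69  74  70  60  71 100 123 127 125 133]
 [ 54  49  50  52  49  49  49  48  48  48  48  60  79  92  98 102 110]
 [ 51  50  52  49  48  49  47  48  47  47  47  50  56  61  63  68  73]
 [ 53  53  52  52  51  53  51  52  51  50  50  50  50  49  50  50  50]]
51.025
```

The wrist disc centre is at about (341,45). The prediction is (342,45) for fully home and (344,41.6±1) for still on the rim. The scene disc row of about 192–193 also matches home (192.8, against 189.6). I'll hand in.

```bash
python3 - <<'E'
from h import *
print(r.get_tcp_pos(),frc(),r.get_clock()); workorder.hand_in(); print(r.get_clock())
E
```

```text
[0.49215764 0.06361748 0.14857192] [-1.38769453  0.37941214 -0.22098914] 51.025
the job is handed in; nothing more can be done
the job is handed in; nothing more can be done
```

The job is done and handed in at 51.0 s of the 61 s allowed. The pin is fully home in the rotor's notch and the gripper is clear of everything.

**What I did**
- **Pin in the guide:** I took the pin from the stand and lowered it into the guide hole until its tip rested on the rim. Vertical force peaked at about 10 N at rim contact, with up to about 6 N sideways on the way down. Then I let go.
- **Turning the rotor:** I pushed the lug opposite the notch clockwise with the fingers shut. The force rose sharply at about the angle expected for the notch.
- **Proof of lock:** I leaned with 12.4–14.7 N for 1.2 s, against a target of about 13 N (10 N plus the stated 3 N drag). The tool did not move during the hold, to within about 0.05 mm. I then backed off and rose clear.

**Last checks**
- **Pin height:** in the wrist picture the head is at row 45. Fully home should be row 44.7, and still on the rim 40.6. The scene camera's row of about 192–193 also fits fully home (192.8, against 189.6). This check used pixel values, because all 12 picture views were used and the pin lay outside the last crop.

**What failed or disagreed**
- **First grasps missed:** the first two tries closed on nothing because the real fingertips are about 33.5 mm behind the reported TCP. I measured this by touching the bench lightly (about 4 N) and corrected for it. The pin had stayed standing in its hole.
- **Guide position:** camera estimates of the hole's y position differed by up to about 2.5 mm. The hole's chamfer took up the remaining error.
- **Drag reading:** while turning, the lug force read 0–3 N, around or below the stated 3 N, with about 1 N of noise.

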